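# Hold the chip bin's heavy flap open with its lever

### The job

The heavy steel flap of the chip bin must be held open so that the chips can be vacuumed out. Push the yellow safety chock by its wooden post, straight towards the robot, until no part of it is under the lever (it stays standing on the bench), then press the lever's red pad all the way down onto the stop so that the flap is raised, and finish while still holding it down. Only push and press: lift nothing, raise the flap by the lever alone without touching it, and leave everything else where it stands.

Things in the scene. Friction and masses are not known exactly. Their poses are not given: they have to be found in the camera images.
- station: Fixture screwed to the bench: green chip bin (240 x 140 mm, 81 high), grey fulcrum stand, low stop. Origin on the bench right under the lever's pivot. Its y axis runs along the lever: bin at y +125 to +265 mm, lever's long end at -y; its -x side faces the robot. Stand: cheeks at x +-27 mm, 14 thick, 50 along y, 126 high, with open-topped 14 mm slots (floor 94 up) for the lever's pin.
- stop (a point): Centre of the black rubber top of the stop under the lever's long end, 220 mm from the pivot, 50 mm above the bench; top 50 x 24 mm (x, y of the station). The bench between stand and stop is bare.
- lever: Loose steel lever, 0.35 kg, 12 mm cross pin (80 long) lying in the stand's slots. Bar 26 wide, 16 thick, from 110 mm on the short side (nose under the flap's lip) to 255 mm on the long side. Origin on the pin's axis, 100 mm up. At rest its axes match the station's and the bar slopes up 15 degrees to its long -y end; on the stop it has turned 25 degrees. Let go, the flap pushes it back up.
- lever_pad (a point): Centre of the top face of the red pad (50 x 50 mm, 6 thick) at the lever's long end, 219 mm from the pivot along station -y. At rest 173 mm above the bench, sloping 15 degrees; down on the stop about 73 mm up and about 10 mm farther to -y. Pushing it down takes about 4 to 10 N; on the stop the force climbs steeply.
- chock: Loose yellow wooden chock, about 0.35 kg, standing across the lever. Origin on the bench under its block (40 x 40 mm, 110 high), which blocks the lever. A foot 40 wide, 20 high runs from it along the chock's -x, to the robot, ending 150 mm from the origin; on it, 105 mm from the origin, a post. 76 mm are free between block and post. Slides with about 2 to 4 N; push the post low or it may tip.
- chock_post (a point): Centre of the top of the chock's upright wooden post: 18 mm in diameter, top 80 mm above the bench.
- flap: Heavy steel flap, about 2.6 kg, 220 x 160 x 12 mm, yellow stripe at its free edge, covering the bin. Origin on its hinge line, underside, at station y +245 mm, 81.5 mm up; it extends 160 mm to -y. Shut it is level (z axis vertical); it tilts up about the station's x axis, about 0.34 rad with the lever on the stop. It falls shut unless held up.
- screw_jar: Bystander: glass jar with steel lid, 48 mm across, 65 mm high, beyond the lever as seen from the robot. Origin at its underside.
- offcut: Bystander: plywood offcut, 50 x 70 x 30 mm high, lying beside the lever's long end on the robot's side. Origin at its underside.
- mug: Bystander: blue mug, 76 mm across, 90 mm high. Origin at its underside.
- glue: Bystander: white bottle with orange cap, 56 mm across, 150 mm high. Origin at its underside.
- screwdriver: Bystander: screwdriver lying on the bench.
- wrench: Bystander: wrench lying on the bench.
- tin: Bystander: steel can with paper label, 72 mm across, 80 mm high. Origin at its underside.
There are look-alikes about, which are no part of the job. Of the things like the chock, leave any that is white; of the rest the smaller one is meant.

How it is judged:
By the outcome, as a careful person would: the job done as asked, in the order asked, and still so for the second after the job is handed in, while the arm keeps its last pose, push and grip.
It also fails if it takes over 38 s, if anything falls off the work surface, if the arm or the gripper's body presses on something with over 40 N, if the wrist force passes 120 N, or if a joint passes its speed limit or range.

### The arm

A 6-joint arm with a two-finger parallel gripper is mounted at the origin on the work surface. World frame = base frame: x ahead of the robot, y to its left, z up, the work surface at z = 0. Lengths are in m, angles in rad, forces in N, time in s.
With the tool pointing down it reaches from about 0.25 to 0.8 m from the base axis. Payload 8.5 kg.
Tool frame: the origin (TCP) lies midway between the tips of the shut fingers; the grasp point (between the pads) lies 19 mm behind it; z points along the fingers, y is the direction in which the jaws open and shut (so a half turn about z gives the same grasp; the last joint's range is limited). The gripper opens to 85 mm and grips with 20 to 120 N. Pads are 22 mm wide; open, the fingers measure 114 mm over their backs; the gripper's body (76 mm by 85 mm) begins 54 mm behind the grasp point. The pads swing forward as they close: fully open they stand 13 mm farther back than shut.
Start: joints at [-1.235, 0.238, -0.013, 1.319, 0, 1.571], TCP at [0.173, -0.496, 0.194] pointing down, gripper open.
Joint ranges: [-2.66, 2.66], [-1.03, 1.9], [-1.14, 1.46], [-1.82, 2.27], [-1.45, 1.34], [-3.14, 3.14]. Speed limits (rad/s): [2.22, 2.22, 2.79, 3.14, 3.14, 3.14].

### API

Orientations are given as a rotation vector (axis times angle).
In Python, from plant import robot gives the robot as it stands.
- The arm moves only by the shell command python3 -m crank 'ROWS' [FORCE]. ROWS is JSON, a list that holds one entry, the list of rows, each a list of 7 numbers: the finger opening in mm, from 0 to 85.4, then the shift along the tool's x, y, z in units of 40 mm (1.0 is 40 mm), then the turn, a rotation vector about the tool's x, y, z in units of 8 degrees (1.0 is 8 degrees). A call has 1 to 10 rows; each row is the pose to reach, as a shift and turn from the pose commanded when the call began, along the tool's axes at that moment; what a row does not reach only later rows make up. A row lasts 1/8 s, in which the tool goes at most 62.5 mm and 10.7 degrees, less where a joint would pass 70% of its speed; a pose out of reach is approached as far as the arm can. A call with a gripper value outside its range is refused whole. The fingers move at their own pace and stop on an object; FORCE is the grip in N (left out, the last holds). Time passes only in rows, so rows that repeat a pose let the fingers close. It gives the time, the measured TCP pose, the force and the opening at its end, in the units of the state.
- robot.observe(): the state, without advancing time (a new reading comes with each control period).
- robot.grab_frame(name): name is "side" or "top"; returns (picture, depth): 384x512x3 uint8, blue, green, red; 384x512 float32, m along the optical axis (not along the pixel's ray), 0 where there is no reading.
- robot.camera_info(name): a dict with "fovy" (degrees; the focal length in pixels is half the picture's height over the tangent of half this angle, whatever the lens; pixels are square), "cx", "cy" (the principal point, pixels), "k1" (the pictures are not rectified: a ray, as slopes to the right and down, at radius r is drawn at 1 + k1 r^2 times it, then the intrinsics apply), "R" (3x3) and "t" (3): a world point X has camera coordinates R X + t. Camera axes: x right, y down, z forward; pixel columns grow to the right and rows downward; lengths in m; the calibration is good to about 2 mm. A picture is of the moment at which its call begins. camera_info takes no time and is no camera call.
- robot.sign_off(): hands the job in, once; it reports no verdict.
The state is a dict: "time": time; "joints": joint angles; "qvel": joint speeds; "joint_efforts": joint torques, N m; "tcp_pos": TCP position; "ee_rot": TCP orientation; "contact_force": force on the tool from outside, world axes, zero at the start; "torque": the same for the moment, N m; "finger_gap": finger opening in m.
Only numpy, scipy, OpenCV 4.12 (cv2) and the standard library are available. Lean on these libraries where they do the work, as an engineer would, in place of code of your own. Each camera call takes 0.05 s, during which the arm holds its last target.

## Working session

There is one attempt and no reset: what is moved stays moved. The work goes in short steps, Python scripts to look and compute and a shell command to move; the robot and the scene stay as the last step left them, time stands still between calls to the robot, and variables do not carry over. Pictures are saved under pics/ and viewed, and the job is handed in when it is done.

```bash
ls; mkdir -p pics; python3 - <<'E'
from plant import robot
import cv2, numpy as np
s=robot.observe()
print({k:np.round(v,3).tolist() for k,v in s.items()})
for n in("side","top"):
    im,d=robot.grab_frame(n)
    np.savez('%s0.npz'%n,im=im,d=d)
    cv2.imwrite(f'pics/{n}0.png',im)
    print(n,robot.camera_info(n))
E
```

```text
pics
{'time': 0.0, 'joints': [-1.235, 0.239, -0.014, 1.319, -0.0, 1.571], 'qvel': [0.0, -0.002, -0.0, 0.003, 0.002, 0.001], 'joint_efforts': [-0.001, -53.877, 34.644, 0.018, 0.0, 0.0], 'tcp_pos': [0.173, -0.495, 0.194], 'ee_rot': [-3.096, -0.525, 0.0], 'contact_force': [0.085, 0.706, -0.38], 'torque': [-0.025, 0.016, -0.036], 'finger_gap': 0.085}
side {'fovy': 51.46895843252586, 'cx': 261.0169618159034, 'cy': 194.77340154012856, 'k1': -0.058738046321900515, 'R': array([[-0.95248005, -0.30436423, -0.01200729],
       [-0.18781828,  0.61788092, -0.76350996],
       [ 0.2398042 , -0.72497282, -0.64568441]]), 't': array([0.54428138, 0.22782575, 1.49939514])}
top {'fovy': 55.26948240065471, 'cx': 257.4989975613812, 'cy': 194.06164395127666, 'k1': 0.029607763274632472, 'R': array([[ 0.13010464, -0.99149323, -0.00373607],
       [-0.96885488, -0.12633148, -0.21298022],
       [ 0.21069647,  0.03132943, -0.97704937]]), 't': array([-0.07156776,  0.58587826,  1.16558477])}
```

View pics/side0.png

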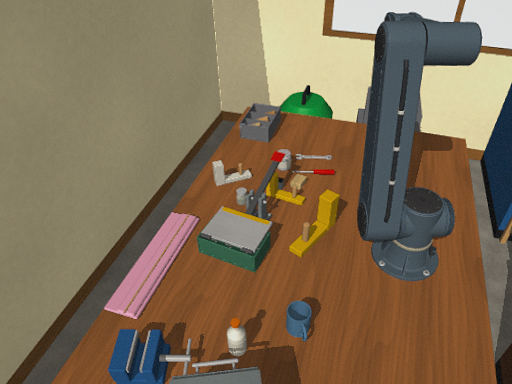

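View pics/top0.png

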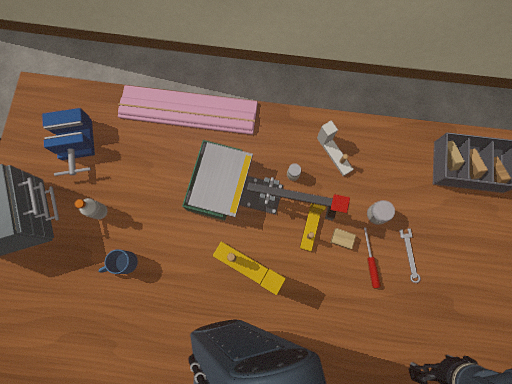

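The side view shows the bin at about (235,240), the lever's red pad at (278,157) and the smaller yellow chock at about (290,195). In the top view the chock under the lever runs from (318,205) to (308,248), with its post near (311,234). The large yellow one at (248,268) and the white one at (335,150) are decoys. The offcut is at (344,239).

```bash
cat > h.py <<'E'
import numpy as np, cv2
from plant import robot
def cal(n):
    c=robot.camera_info(n); f=192/np.tan(np.radians(c['fovy'])/2)
    return c,f
def cloud(n,d):
    c,f=cal(n)
    v,u=np.mgrid[0:384,0:512].astype(float)
    x=(u-c['cx'])/f; y=(v-c['cy'])/f
    a,b=x.copy(),y.copy()
    for _ in range(15):
        k=1+c['k1']*(a*a+b*b); a,b=x/k,y/k
    P=np.stack([a*d,b*d,d],-1)-c['t']
    W=P@c['R']; W[d<=0]=np.nan
    return W
def proj(n,X):
    c,f=cal(n); p=np.atleast_2d(X)@c['R'].T+c['t']; s=p[:,:2]/p[:,2:]; r2=(s**2).sum(1,keepdims=True)
    return s*(1+c['k1']*r2)*f+[c['cx'],c['cy']]
E
python3 - <<'E'
from h import *
for n,(x0,y0,x1,y1) in {'top':(180,130,430,300),'side':(190,130,350,280)}.items():
    z=np.load(n+'0.npz'); im=z['im'][y0:y1,x0:x1]
    k=min(800/(x1-x0),600/(y1-y0)); k=int(k)
    cv2.imwrite(f'pics/{n}0z.png',cv2.resize(im,None,fx=k,fy=k,interpolation=cv2.INTER_CUBIC))
    W=cloud(n,z['d']); H=cv2.cvtColor(z['im'],cv2.COLOR_BGR2HSV)
    ok=~np.isnan(W[...,0])
    red=(((H[...,0]<6)|(H[...,0]>174))&(H[...,1]>180)&(H[...,2]>100)&(W[...,2]>.12)&ok)
    r=W[red]; print(n,'red',len(r),np.round(np.median(r,0),4), np.round(r.min(0),3),np.round(r.max(0),3))
    fl=W[230 if n=='side' else 175, 240 if n=='side' else 220]; print('flap',np.round(fl,4))
    ye=(abs(H[...,0]-25)<6)&(H[...,1]>150)&ok
    cc=cv2.connectedComponentsWithStats(ye.astype(np.uint8))
    for i in range(1,cc[0]):
        if cc[2][i,4]>25:
            q=W[cc[1]==i]; print(cc[2][i],np.round(np.nanmedian(q,0),3),np.round(q.min(0),3),np.round(q.max(0),3))
E
```

```text
top red 260 [ 0.5705 -0.2486  0.1729] [ 0.545 -0.274  0.163] [ 0.597 -0.223  0.184]
flap [0.6318 0.1354 0.0925]
side red 91 [ 0.5753 -0.2472  0.173 ] [ 0.55  -0.272  0.161] [ 0.6   -0.223  0.181]
flap [0.6066 0.1431 0.0933]
```

View pics/top0z.png

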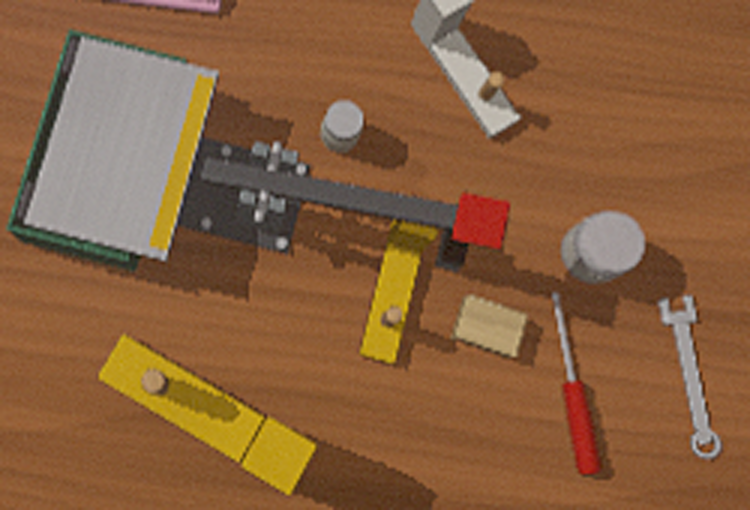

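View pics/side0z.png

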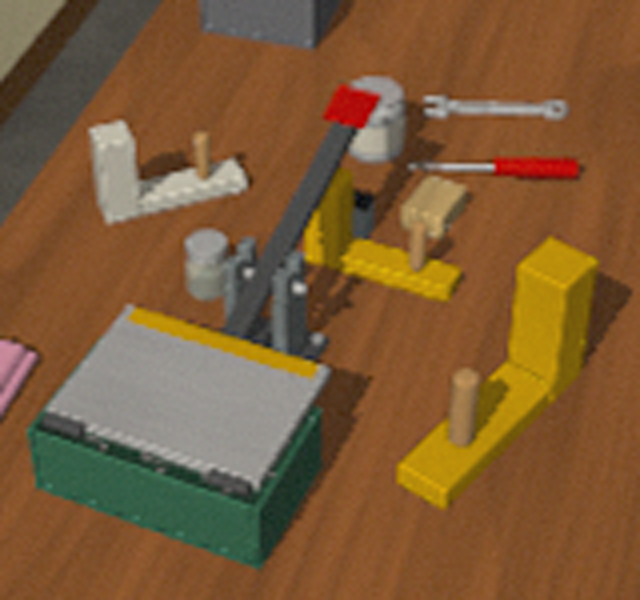

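```bash
python3 - <<'E'
from h import *
for n in('top','side'):
    z=np.load(n+'0.npz'); im=z['im']; W=cloud(n,z['d']); H=cv2.cvtColor(im,cv2.COLOR_BGR2HSV).astype(int)
    ok=~np.isnan(W[...,0]); h,s,v=H[...,0],H[...,1],H[...,2]
    X,Y,Z=W[...,0],W[...,1],W[...,2]
    ye=(abs(h-25)<6)&(s>150)&ok
    def fit(m,name):
        p=W[m]; 
        if len(p)<8: print(n,name,len(p));return
        r=cv2.minAreaRect((p[:,:2]*1000).astype(np.float32)); print(n,name,len(p),'med',np.round(np.median(p,0),4),'rect',np.round(r[0],1),np.round(r[1],1),round(r[2],1))
    reg=(X>.38)&(X<.62)&(Y>-.27)&(Y<-.12)
    fit(ye&reg&(Z>.012)&(Z<.028),'foot')
    fit(ye&reg&(Z>.05),'block')
    stripe=ye&(Z>.085)&(Z<.105)&(X>.48)&(Y>0)&(Y<.12); fit(stripe,'stripe')
    flap=(Z>.086)&(Z<.10)&(s<60)&(X>.45)&(X<.75)&(Y>0)&(Y<.3); fit(flap|stripe,'flap')
    # lever bar
    bar=ok&(s<80)&(X>.5)&(X<.65)&(Y>-.22)&(Y<-.05)&(Z>.1)&(Z<.18); fit(bar,'bar')
    post=reg&(Z>.05)&(Z<.09)&(abs(h-25)<16)&(X<.50); fit(post,'post')
    fit(reg&(X<.5)&(Z>.073)&(Z<.09),'posttop')
    fit(ok&(Z>.015)&(Z<.04)&(X>.4)&(X<.53)&(Y>-.34)&(Y<-.24),'offcut')
E
```

```text
top foot 418 med [ 0.5017 -0.1854  0.0201] rect [ 505.5 -187.5] [ 39.6 148.3] 81.8
top block 89 med [ 0.5629 -0.1937  0.107 ] rect [ 524.  -178.9] [ 47.4 103.5] 74.0
top stripe 338 med [0.6088 0.0651 0.0952] rect [612.1  64.7] [ 19.5 197.1] 82.4
top flap 3267 med [0.6139 0.1322 0.0939] rect [620.5 110.3] [226.1 228.2] 83.0
top bar 469 med [ 0.5846 -0.1322  0.1349] rect [ 594.7 -134.8] [169.6  66.3] 89.7
top post 30 med [ 0.4743 -0.1824  0.0787] rect [ 474.4 -182.9] [14.1 14.7] 1.6
top posttop 23 med [ 0.4749 -0.1836  0.0808] rect [ 475.  -183.8] [12.9 12.9] 1.8
top offcut 330 med [ 0.4832 -0.2975  0.0297] rect [ 484.2 -297.8] [70.2 50.4] 78.1
side foot 218 med [ 0.5105 -0.182   0.0203] rect [ 519.9 -189. ] [ 47.2 166.5] 82.7
side block 121 med [ 0.5715 -0.1835  0.0831] rect [ 584.3 -172.6] [99.8 37.8] 78.1
side stripe 190 med [0.6138 0.0625 0.0959] rect [614.8  62.2] [ 26.2 198.1] 83.6
side flap 1924 med [0.6153 0.14   0.0948] rect [622.  112.7] [228.7 226.5] 83.0
side bar 226 med [ 0.5878 -0.1295  0.135 ] rect [ 588.1 -133.8] [178.1  46.4] 74.0
side post 32 med [ 0.4782 -0.1804  0.0675] rect [ 478.5 -182.7] [14.2 18.7] 13.3
side posttop 12 med [ 0.4791 -0.1802  0.0802] rect [ 479.5 -184.3] [13.  15.3] 13.3
side offcut 133 med [ 0.486  -0.2946  0.0302] rect [ 489.5 -295.2] [79.3 49.5] 81.9
```

```bash
cat >> h.py <<'E'
from scipy.spatial.transform import Rotation as Ro
YAW=np.radians(-7.5)
XS=np.array([np.cos(YAW),np.sin(YAW),0]); YS=np.array([-np.sin(YAW),np.cos(YAW),0])
def plan(p,yaw=YAW):
    "shift units & turn units from measured pose to p with tool down, tool x at yaw"
    s=robot.observe(); R=Ro.from_rotvec(s['ee_rot']).as_matrix()
    T=np.array([[np.cos(yaw),np.sin(yaw),0],[np.sin(yaw),-np.cos(yaw),0],[0,0,-1]])
    print('tcp',np.round(s['tcp_pos'],4),'F',np.round(s['contact_force'],2),'t',s['time'])
    print('shift',np.round(R.T@(np.array(p)-s['tcp_pos'])/.04,3),'turn',np.round(Ro.from_matrix(R.T@T).as_rotvec(degrees=True)/8,3))
E
python3 - <<'E'
from h import *
pad=np.array([.573,-.248,0]); O=pad+.219*YS; print('O',O)
post=np.array([.477,-.183,0])
for nm,p in dict(post=post,off=np.array([.487,-.2965,0])).items(): print(nm,np.dot(p-O,XS),np.dot(p-O,YS))
for n in('top','side'):
    z=np.load(n+'0.npz'); W=cloud(n,z['d']); H=cv2.cvtColor(z['im'],cv2.COLOR_BGR2HSV).astype(int)
    X,Y,Z=W[...,0],W[...,1],W[...,2]
    m=(abs(H[...,0]-25)<6)&(H[...,1]>150)&(Z>.01)&(X<.5)&(X>.25)&(Y>-.15)&(Y<.1)
    p=W[m]
    for lab,q in(('low',p[p[:,2]<.06]),('high',p[p[:,2]>=.06]),('all',p)):
        r=cv2.minAreaRect((q[:,:2]*1000).astype(np.float32)); print(n,lab,np.round(np.median(q,0),3),np.round(cv2.boxPoints(r)).tolist())
for n in('top','side'):print(n,proj(n,[O+[0,0,.1],pad+[0,0,.173],post+[0,0,.08],post+.105*XS]))
plan(post+.029*XS+[0,0,.194])
E
```

```text
O [ 0.60158524 -0.03087358  0.        ]
post -0.10366290918618917 -0.16708659846382728
off -0.0789337377554752 -0.27831032830755426
top low [0.354 0.018 0.029] [[300.0, -40.0], [352.0, -61.0], [417.0, 98.0], [366.0, 119.0]]
top high [ 0.316 -0.075  0.155] [[279.0, -91.0], [330.0, -112.0], [401.0, 56.0], [350.0, 78.0]]
top all [ 0.341 -0.015  0.03 ] [[279.0, -91.0], [330.0, -113.0], [418.0, 98.0], [366.0, 119.0]]
side low [0.348 0.001 0.029] [[282.0, -88.0], [337.0, -111.0], [425.0, 98.0], [371.0, 121.0]]
side high [ 0.319 -0.057  0.126] [[281.0, -93.0], [336.0, -115.0], [359.0, -57.0], [304.0, -35.0]]
side all [ 0.333 -0.047  0.05 ] [[280.0, -92.0], [335.0, -115.0], [425.0, 98.0], [370.0, 121.0]]
top [[268.84773317 189.64725354]
 [339.6663624  202.40629448]
 [310.79362855 234.37024207]
 [314.49242153 207.72538778]]
side [[255.913013   199.60111386]
 [277.80833206 156.22085854]
 [295.00757476 186.33566534]
 [272.34545557 194.13475166]]
tcp [ 0.1729 -0.4953  0.1939] F [-0.51 -0.37  0.08] t 0.1
shift [ 1.0399e+01 -4.5390e+00  2.0000e-03] turn [-9.000e-03  2.000e-03  3.343e+00]
```

```bash
python3 -m crank '[[[0,1.3,-0.57,0,0,0,0.4],[0,2.6,-1.13,0,0,0,0.8],[0,3.9,-1.7,0,0,0,1.3],[0,5.2,-2.27,0,0,0,1.7],[0,6.5,-2.84,0,0,0,2.1],[0,7.8,-3.4,0,0,0,2.6],[0,9.1,-3.97,0,0,0,3.0],[0,10.4,-4.54,0,0,0,3.34],[0,10.4,-4.54,0,0,0,3.34],[0,10.4,-4.54,0,0,0,3.34]]]' 40
python3 - <<'E'
from h import *
post=np.array([.477,-.183,0]); plan(post+.029*XS+[0,0,.035])
for n in('top','side'):
    im,d=robot.grab_frame(n); np.savez(n+'1.npz',im=im,d=d)
    c=im[130:300,180:430] if n=='top' else im[100:250,190:350]
    cv2.imwrite(f'pics/{n}1.png',cv2.resize(c,None,fx=3,fy=3,interpolation=cv2.INTER_CUBIC))
E
```

```text
time: 1.35
tcp_pos: [0.5054, -0.1869, 0.1939]
ee_rot: [-3.135, 0.203, 0.002]
contact_force: [0.1, 0.0, -0.1]
finger_gap: 0.0
tcp [ 0.5054 -0.1869  0.1939] F [ 0.1   0.02 -0.11] t 1.35
shift [ 0.013 -0.005  3.974] turn [-0.     0.01   0.011]
```

View pics/top1.png

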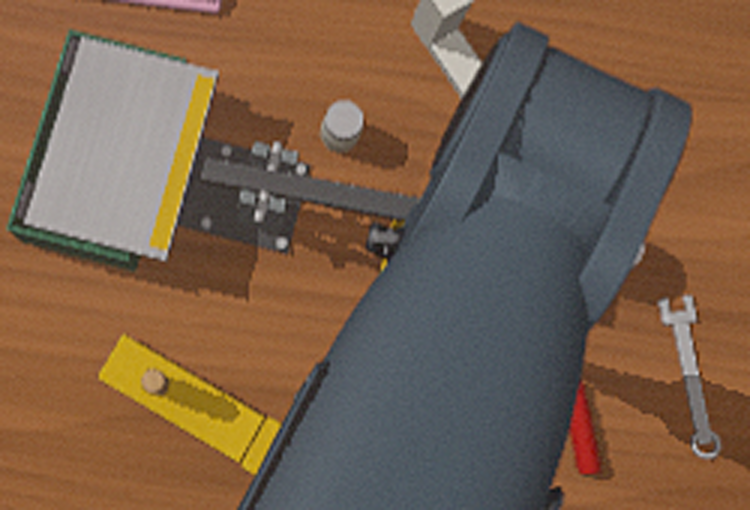

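View pics/side1.png

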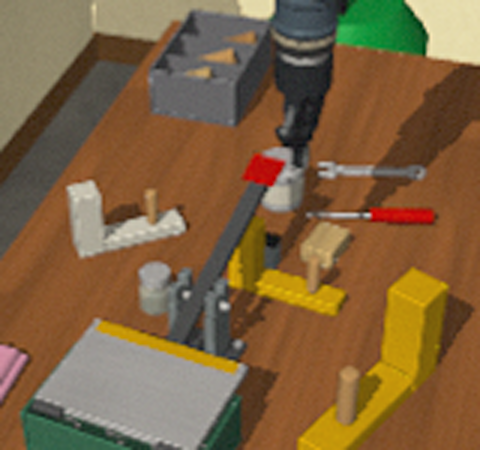

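The arm now hides the chock in the top view. The side view shows the shut fingers above the gap between block and post, clear of the lever.

```bash
python3 -m crank '[[[0,0,0,0.7,0,0,0],[0,0,0,1.4,0,0,0],[0,0,0,2.1,0,0,0],[0,0,0,2.8,0,0,0],[0,0,0,2.8,0,0,0]]]'
python3 - <<'E'
from h import *
for n in('side',):
    im,d=robot.grab_frame(n)
    c=im[130:230,230:340]
    cv2.imwrite(f'pics/{n}2.png',cv2.resize(c,None,fx=6,fy=6,interpolation=cv2.INTER_CUBIC))
E
```

```text
time: 2.08
tcp_pos: [0.5037, -0.1876, 0.081]
ee_rot: [-3.134, 0.208, 0.006]
contact_force: [-0.1, -0.3, 0.7]
finger_gap: -0.0002
```

View pics/side2.png

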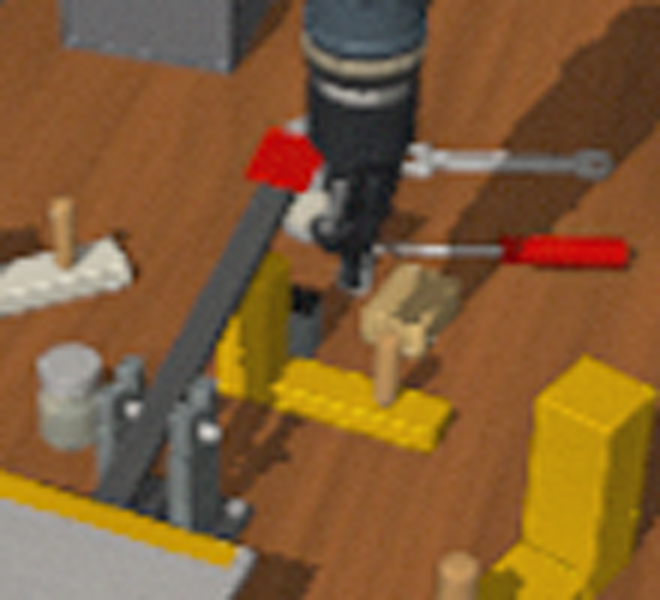

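The tip sits between the block and the post at about crop (355,285), and it is clear of the pad. I'll keep descending, then push the post.

```bash
python3 -m crank '[[[0,0,0,0.4,0,0,0],[0,0,0,0.8,0,0,0],[0,0,0,1.15,0,0,0],[0,0,0,1.15,0,0,0]]]'; python3 - <<'E'
from h import *
plan(np.array([.477,-.183,.035])+.029*XS)
E
```

```text
time: 2.62
tcp_pos: [0.5056, -0.1872, 0.0363]
ee_rot: [-3.135, 0.206, 0.001]
contact_force: [0.2, 0.4, -0.7]
finger_gap: -0.0003
tcp [ 0.5056 -0.1872  0.0363] F [ 0.22  0.4  -0.72] t 2.625
shift [ 0.004 -0.012  0.033] turn [-0.002  0.005 -0.   ]
```

```bash
python3 -m crank '[[[0,-0.15,0,0,0,0,0],[0,-0.3,0,0,0,0,0],[0,-0.45,0,0,0,0,0],[0,-0.6,0,0,0,0,0],[0,-0.75,0,0,0,0,0],[0,-0.9,0,0,0,0,0]]]'; python3 - <<'E'
from h import *
for n in('side',):
    im,d=robot.grab_frame(n)
    c=im[130:230,230:340]
    cv2.imwrite(f'pics/{n}3.png',cv2.resize(c,None,fx=6,fy=6,interpolation=cv2.INTER_CUBIC))
E
```

```text
time: 3.38
tcp_pos: [0.4703, -0.1825, 0.0367]
ee_rot: [3.135, -0.205, 0.002]
contact_force: [2.8, -0.2, 2.3]
finger_gap: -0.0002
```

View pics/side3.png

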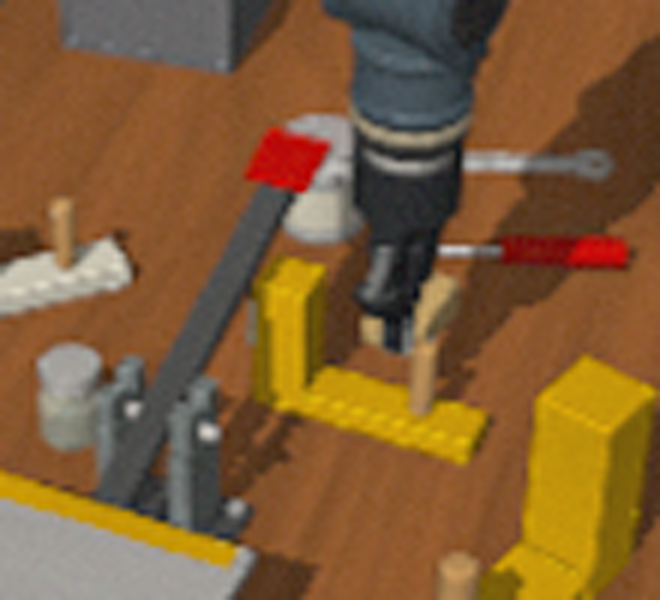

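The chock slides upright and straight: its block has left the lever's shadow and there is little force. I'll push about 43 mm further.

```bash
python3 -m crank '[[[0,-0.15,0,0,0,0,0],[0,-0.3,0,0,0,0,0],[0,-0.45,0,0,0,0,0],[0,-0.6,0,0,0,0,0],[0,-0.75,0,0,0,0,0],[0,-0.9,0,0,0,0,0],[0,-1.05,0,0,0,0,0],[0,-1.1,0,0,0,0,0],[0,-1.1,0,0,0,0,0]]]'; python3 - <<'E'
from h import *
for n in('side','top'):
    im,d=robot.grab_frame(n); np.savez(n+'4.npz',im=im,d=d)
    c=im[130:230,230:340]if n=='side' else im[130:300,180:430]
    k=6 if n=='side' else 3
    cv2.imwrite(f'pics/{n}4.png',cv2.resize(c,None,fx=k,fy=k,interpolation=cv2.INTER_CUBIC))
O=np.array([.6016,-.0309,0])
for n in('side','top'):
    z=np.load(n+'4.npz'); W=cloud(n,z['d']); H=cv2.cvtColor(z['im'],cv2.COLOR_BGR2HSV).astype(int)
    X,Y,Z=W[...,0],W[...,1],W[...,2]
    m=(abs(H[...,0]-25)<6)&(H[...,1]>150)&(Z>.012)&(Z<.115)&(X>.34)&(X<.62)&(Y>-.27)&(Y<-.125)
    q=W[m]-O; S=np.c_[q@XS,q@YS,q[:,2]]; print(n,len(S))
    if len(S): print(np.round(np.percentile(S,[0,2,50,98,100],axis=0),3).tolist())
    b=S[S[:,2]>.1]; print('block top',len(b),np.round(np.percentile(b,[0,50,100],axis=0),3).tolist() if len(b) else '')
E
```

```text
time: 4.55
tcp_pos: [0.4259, -0.1765, 0.0362]
ee_rot: [-3.135, 0.205, 0.002]
contact_force: [-0.0, -0.6, 0.3]
finger_gap: -0.0002
side 441
[[-0.213, -0.227, 0.012], [-0.204, -0.188, 0.014], [-0.089, -0.155, 0.029], [-0.05, -0.145, 0.114], [-0.019, -0.142, 0.115]]
block top 73 [[-0.09, -0.187, 0.101], [-0.072, -0.163, 0.111], [-0.048, -0.143, 0.115]]
top 42
[[-0.104, -0.155, 0.013], [-0.101, -0.154, 0.013], [-0.068, -0.149, 0.072], [-0.053, -0.148, 0.112], [-0.053, -0.148, 0.113]]
block top 14 [[-0.077, -0.155, 0.1], [-0.063, -0.15, 0.109], [-0.053, -0.149, 0.113]]
```

View pics/side4.png

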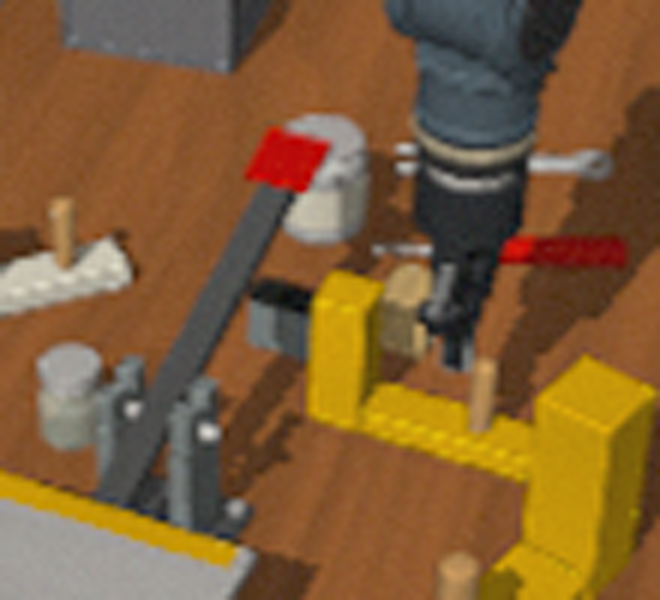

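View pics/top4.png

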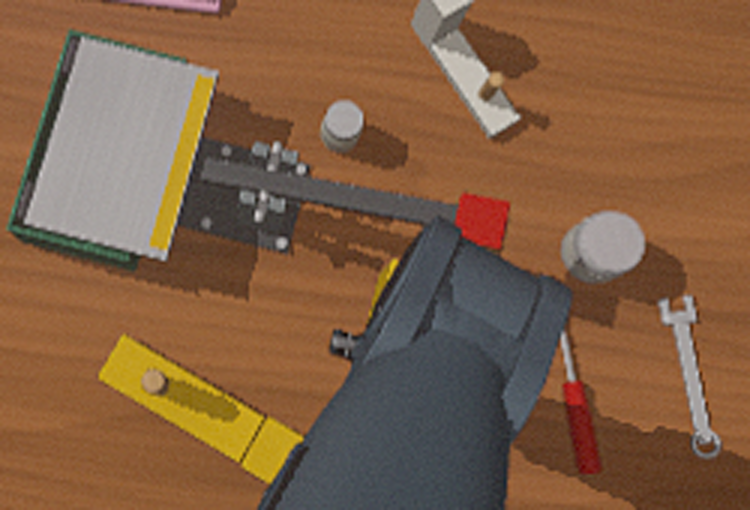

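The block's face nearest the lever is now about 50 mm to the robot side of the lever axis, while the bar is ±13 mm and the pad ±25 mm. The chock stands upright, and the offcut and the big decoy have not moved. Next I'll back off, rise, and go over the pad.

```bash
python3 -m crank '[[[0,0.15,0,0,0,0,0],[0,0.15,0,-1.0,0,0,0],[0,0.15,0,-2.2,0,0,0],[0,0.15,0,-3.4,0,0,0],[0,0.15,0,-4.6,0,0,0],[0,0.15,0,-4.6,0,0,0]]]'; python3 - <<'E'
from h import *
plan(np.array([.573,-.248,.205]))
E
```

```text
time: 5.4
tcp_pos: [0.4344, -0.1782, 0.2236]
ee_rot: [3.133, -0.205, 0.008]
contact_force: [0.2, 0.3, -1.2]
finger_gap: 0.0001
tcp [ 0.4344 -0.1782  0.2236] F [ 0.2   0.26 -1.17] t 5.4
shift [3.661 1.279 0.486] turn [ 0.01  -0.037  0.003]
```

```bash
python3 -m crank '[[[0,0.9,0.3,0,0,0,0],[0,1.8,0.6,0,0,0,0],[0,2.7,0.95,0,0,0,0],[0,3.66,1.28,0,0,0,0],[0,3.66,1.28,0.4,0,0,0],[0,3.66,1.28,0.4,0,0,0]]]'; python3 - <<'E'
from h import *
plan(np.array([.573,-.248,.205]))
for n in('side',):
    im,d=robot.grab_frame(n); np.savez(n+'5.npz',im=im,d=d)
    c=im[110:210,220:330]
    cv2.imwrite(f'pics/{n}5.png',cv2.resize(c,None,fx=6,fy=6,interpolation=cv2.INTER_CUBIC))
E
```

```text
time: 6.15
tcp_pos: [0.5702, -0.2469, 0.2017]
ee_rot: [-3.133, 0.205, 0.007]
contact_force: [-0.2, -0.0, 0.2]
finger_gap: -0.0
tcp [ 0.5702 -0.2469  0.2017] F [-0.25 -0.01  0.19] t 6.15
shift [ 0.074  0.018 -0.084] turn [-0.01   0.034  0.002]
```

View pics/side5.png

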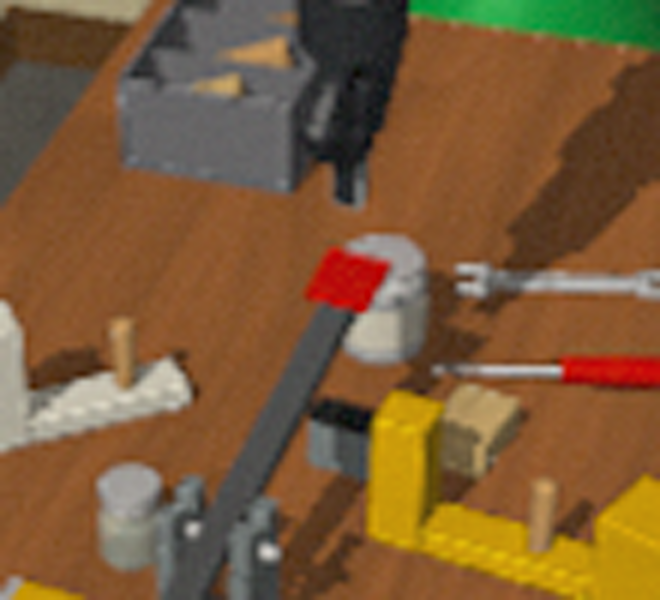

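```bash
python3 - <<'E'
from h import *
print('side4 seen 305.8,190.8', proj('side',[.4259,-.1765,.0362]))
print('side2 seen 289,178', proj('side',[.5037,-.1876,.081]))
print('side5 seen 278.3,144.5', proj('side',[.5702,-.2469,.2017]))
z=np.load('side5.npz'); W=cloud('side',z['d'])
for v in range(136,160,2): print(v,np.round(W[v,278],3), np.round(W[v,276],3))
E
```

```text
side4 seen 305.8,190.8 [[305.7885778 197.3721086]]
side2 seen 289,178 [[289.2113603  184.36506547]]
side5 seen 278.3,144.5 [[278.47421794 150.87852156]]
136 [ 0.567 -0.222  0.291] [ 0.569 -0.201  0.303]
138 [ 0.569 -0.232  0.275] [ 0.578 -0.232  0.273]
140 [ 0.571 -0.238  0.261] [ 0.577 -0.23   0.265]
142 [ 0.571 -0.239  0.251] [ 0.578 -0.234  0.253]
144 [ 0.571 -0.242  0.239] [ 0.676 -0.585  0.006]
146 [ 0.661 -0.571  0.006] [ 0.675 -0.582 -0.004]
148 [ 0.658 -0.559  0.002] [ 0.666 -0.549  0.006]
150 [ 0.65  -0.532  0.008] [ 0.662 -0.536  0.003]
152 [ 0.58  -0.275  0.176] [ 0.588 -0.272  0.176]
154 [ 0.574 -0.253  0.181] [ 0.585 -0.263  0.172]
156 [ 0.572 -0.248  0.174] [ 0.58  -0.243  0.176]
158 [ 0.57 -0.24  0.17] [ 0.579 -0.24   0.168]
```

The side view shows the shut fingers centred above the red pad. However, the tip appears about 6.5 px (about 33 mm) higher than the reported TCP, so I'll lower slowly and go by the force.

```bash
python3 -m crank '[[[0,0.06,0.02,0.2,0,0,0],[0,0.06,0.02,0.4,0,0,0],[0,0.06,0.02,0.55,0,0,0],[0,0.06,0.02,0.7,0,0,0],[0,0.06,0.02,0.85,0,0,0]]]'; python3 - <<'E'
from h import *
plan(np.array([.573,-.248,.205]))
for n in('side',):
    im,d=robot.grab_frame(n); np.savez(n+'6.npz',im=im,d=d)
    c=im[110:210,220:330]
    cv2.imwrite(f'pics/{n}6.png',cv2.resize(c,None,fx=6,fy=6,interpolation=cv2.INTER_CUBIC))
E
```

```text
time: 6.82
tcp_pos: [0.5733, -0.2484, 0.1701]
ee_rot: [-3.135, 0.205, -0.0]
contact_force: [-1.2, -0.2, -0.2]
finger_gap: 0.0002
tcp [ 0.5733 -0.2484  0.1701] F [-1.25 -0.19 -0.16] t 6.825
shift [-0.007 -0.008 -0.872] turn [-0.    -0.     0.003]
```

View pics/side6.png

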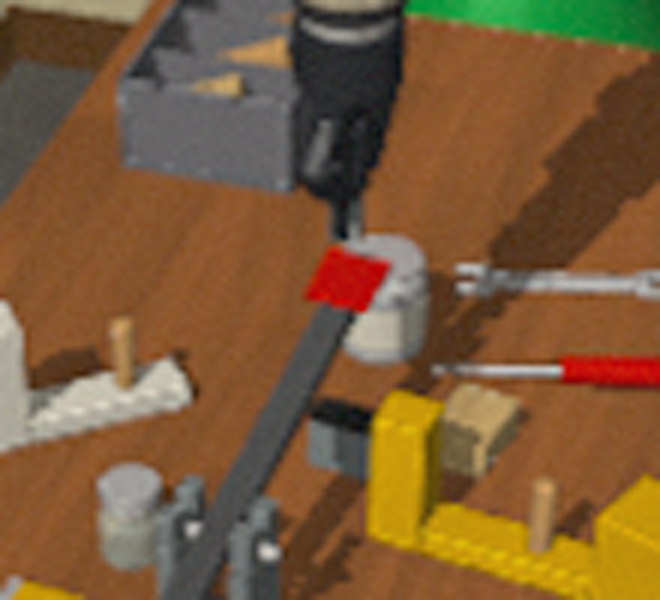

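There is still no contact at a reported z of 0.170, and the tip sits just above the pad. This confirms the tip is about 30 mm higher than reported, so I'll continue along the pad's arc.

```bash
python3 -m crank '[[[0,0,0,0.2,0,0,0],[0,0,0,0.4,0,0,0],[0,0,0,0.6,0,0,0],[0,0,0.05,0.8,0,0,0],[0,0,0.1,1.0,0,0,0],[0,0,0.14,1.2,0,0,0],[0,0,0.14,1.2,0,0,0]]]'; python3 - <<'E'
from h import *
plan(np.array([.573,-.248,.205]))
for n in('side',):
    im,d=robot.grab_frame(n); np.savez(n+'7.npz',im=im,d=d)
    c=im[110:210,220:330]
    cv2.imwrite(f'pics/{n}7.png',cv2.resize(c,None,fx=6,fy=6,interpolation=cv2.INTER_CUBIC))
E
```

```text
time: 7.75
tcp_pos: [0.5728, -0.2551, 0.1228]
ee_rot: [3.133, -0.206, 0.002]
contact_force: [-0.6, -1.2, 8.3]
finger_gap: 0.0003
tcp [ 0.5728 -0.2551  0.1228] F [-0.61 -1.18  8.31] t 7.75
shift [-0.017 -0.173 -2.056] turn [ 0.011 -0.009 -0.002]
```

View pics/side7.png

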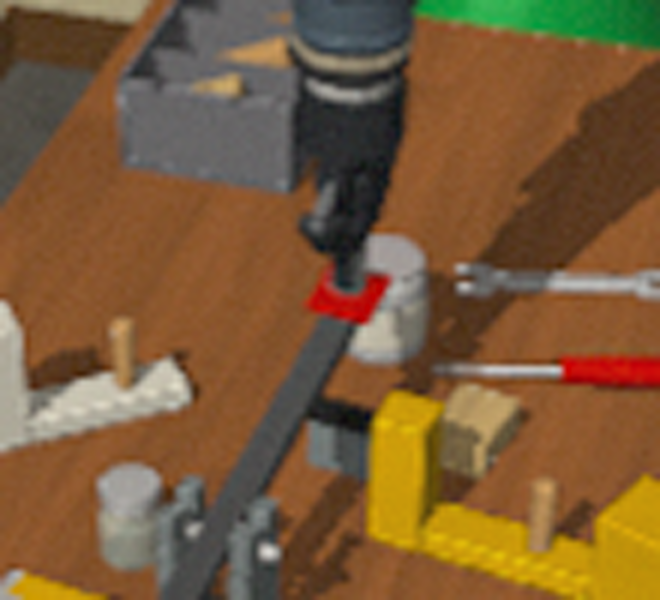

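The fingers bear on the pad's centre at 8 N, and the lever is turning.

```bash
python3 -m crank '[[[0,0,0.04,0.2,0,0,0],[0,0,0.08,0.4,0,0,0],[0,0,0.11,0.6,0,0,0],[0,0,0.13,0.8,0,0,0],[0,0,0.15,1.0,0,0,0],[0,0,0.15,1.2,0,0,0],[0,0,0.14,1.4,0,0,0],[0,0,0.14,1.4,0,0,0]]]'; python3 - <<'E'
from h import *
plan(np.array([.573,-.248,.205]))
for n in('side',):
    im,d=robot.grab_frame(n); np.savez(n+'8.npz',im=im,d=d)
    c=im[120:260,190:330]
    cv2.imwrite(f'pics/{n}8.png',cv2.resize(c,None,fx=4,fy=4,interpolation=cv2.INTER_CUBIC))
E
```

```text
time: 8.8
tcp_pos: [0.5726, -0.2616, 0.0671]
ee_rot: [3.132, -0.206, 0.004]
contact_force: [-0.8, -5.9, 6.3]
finger_gap: 0.0002
tcp [ 0.5726 -0.2616  0.0671] F [-0.78 -5.89  6.27] t 8.8
shift [-0.027 -0.327 -3.45 ] turn [ 0.022 -0.018 -0.005]
```

View pics/side8.png

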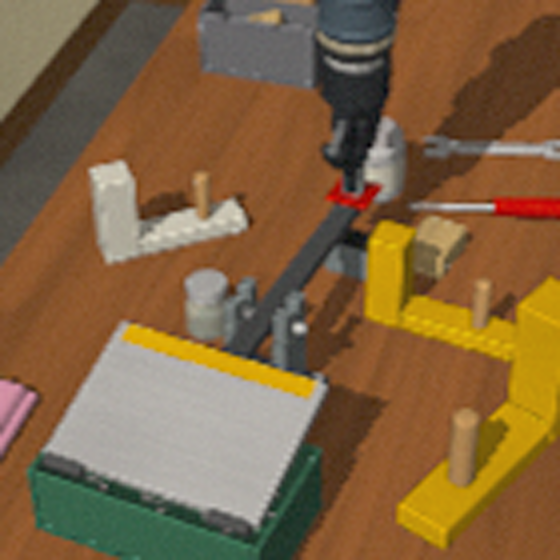

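```bash
python3 -m crank '[[[0,0,0.08,0.1,0,0,0],[0,0,0.1,0.2,0,0,0],[0,0,0.1,0.3,0,0,0],[0,0,0.1,0.4,0,0,0],[0,0,0.1,0.4,0,0,0]]]'; python3 - <<'E'
from h import *
plan(np.array([.573,-.248,.205]))
E
```

```text
time: 9.48
tcp_pos: [0.5721, -0.2628, 0.0509]
ee_rot: [-3.134, 0.204, -0.003]
contact_force: [0.4, 4.7, 8.0]
finger_gap: 0.0004
tcp [ 0.5721 -0.2628  0.0509] F [0.42 4.67 8.  ] t 9.475
shift [-0.018 -0.375 -3.851] turn [-0.01  -0.012  0.007]
```

```bash
python3 -m crank '[[[0,0,-0.03,0.06,0,0,0],[0,0,-0.05,0.12,0,0,0],[0,0,-0.05,0.18,0,0,0],[0,0,-0.05,0.18,0,0,0]]]'
```

```text
time: 9.98
tcp_pos: [0.5723, -0.2621, 0.0441]
ee_rot: [3.134, -0.205, 0.003]
contact_force: [-0.6, -0.8, 7.1]
finger_gap: -0.0001
```

```bash
python3 -m crank '[[[0,0,-0.02,0.05,0,0,0],[0,0,-0.03,0.1,0,0,0],[0,0,-0.03,0.1,0,0,0]]]'; python3 - <<'E'
from h import *
for n in('side','top'):
    im,d=robot.grab_frame(n); np.savez(n+'9.npz',im=im,d=d)
    c=im[120:260,190:330] if n=='side' else im[130:300,180:430]
    k=4 if n=='side' else 3
    cv2.imwrite(f'pics/{n}9.png',cv2.resize(c,None,fx=k,fy=k,interpolation=cv2.INTER_CUBIC))
O=np.array([.6016,-.0309,0])
cat=[]
for n in('side','top'):
    z=np.load(n+'9.npz'); W=cloud(n,z['d']); H=cv2.cvtColor(z['im'],cv2.COLOR_BGR2HSV).astype(int)
    q=W-O; xs=q@XS; ys=q@YS; Z=W[...,2]
    fl=(abs(xs)<.1)&(ys>.09)&(ys<.23)&(Z>.085)&(Z<.2)&(H[...,1]<60)
    c=np.polyfit(ys[fl],Z[fl],1); print(n,'flap slope rad',np.arctan(-c[0]),fl.sum())
    bar=(abs(xs)<.012)&(ys<-.04)&(ys>-.18)&(Z>.05)&(Z<.16)&(H[...,1]<80)
    if bar.sum()>10: c=np.polyfit(ys[bar],Z[bar],1); print('bar slope deg',np.degrees(np.arctan(c[0])),bar.sum())
    h=H[...,0]; red=((h<6)|(h>174))&(H[...,1]>150)&(abs(xs)<.04)&(abs(ys+.225)<.05)&(Z>.05); p=np.c_[xs[red],ys[red],Z[red]]; print('red',len(p),np.round(np.percentile(p,[0,50,100],axis=0),3).tolist() if len(p) else'')
E
```

```text
time: 10.35
tcp_pos: [0.5725, -0.2617, 0.0402]
ee_rot: [3.133, -0.206, 0.003]
contact_force: [-1.7, -3.7, 8.4]
finger_gap: -0.0
side flap slope rad 0.324698181939987 1501
bar slope deg 5.57302580763371 105
red 49 [[-0.022, -0.247, 0.063], [-0.006, -0.219, 0.079], [0.024, -0.204, 0.085]]
top flap slope rad 0.3086049902396703 2068
bar slope deg 9.238924459804007 283
red 0
```

View pics/side9.png

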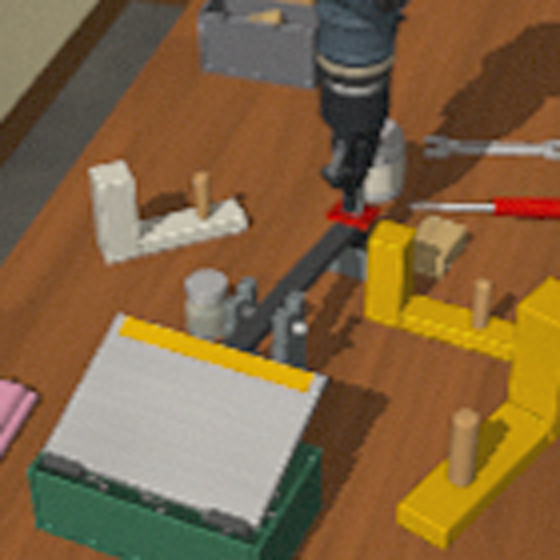

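View pics/top9.png

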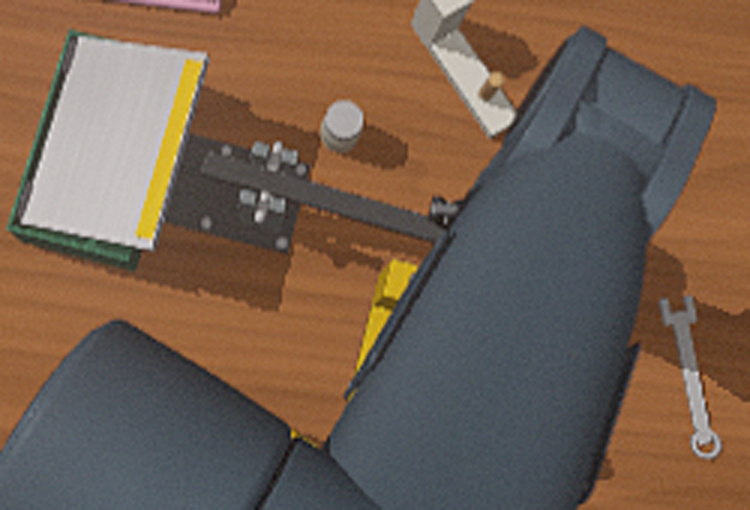

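The flap is up about 0.31 to 0.325 rad, so the lever is nearly on the stop. I'll go down in small steps until the force climbs.

```bash
python3 -m crank '[[[0,0,0.03,0.05,0,0,0],[0,0,0.03,0.05,0,0,0]]]'; python3 -m crank '[[[0,0,0,0.05,0,0,0],[0,0,0,0.05,0,0,0]]]'
```

```text
time: 10.7
tcp_pos: [0.5724, -0.2617, 0.0381]
ee_rot: [-3.135, 0.205, -0.003]
contact_force: [-0.3, 1.5, 8.8]
finger_gap: 0.0
time: 10.95
tcp_pos: [0.5725, -0.2616, 0.0367]
ee_rot: [3.135, -0.205, 0.004]
contact_force: [-1.0, 2.8, 12.4]
finger_gap: -0.0002
```

```bash
python3 -m crank '[[[0,0,-0.01,0.05,0,0,0],[0,0,-0.01,0.05,0,0,0]]]'; python3 -m crank '[[[0,0,0,0.03,0,0,0],[0,0,0,0.03,0,0,0]]]'
```

```text
time: 11.2
tcp_pos: [0.5727, -0.2615, 0.0362]
ee_rot: [3.134, -0.205, 0.006]
contact_force: [-5.6, 2.8, 24.5]
finger_gap: -0.0001
time: 11.45
tcp_pos: [0.5728, -0.2615, 0.036]
ee_rot: [3.134, -0.205, 0.007]
contact_force: [-8.9, 4.2, 33.7]
finger_gap: -0.0001
```

The force climbed steeply, from 12 to 34 N over less than 1 mm, so the lever is on the stop. I'll ease off slightly and check.

```bash
python3 -m crank '[[[0,-0.02,0,-0.02,0,0,0],[0,-0.02,0,-0.02,0,0,0],[0,-0.02,0,-0.02,0,0,0],[0,-0.02,0,-0.02,0,0,0]]]'; python3 - <<'E'
from h import *
for n in('side','top'):
    im,d=robot.grab_frame(n); np.savez(n+'10.npz',im=im,d=d)
    c=im[120:260,190:330] if n=='side' else im
    k=4 if n=='side' else 1
    cv2.imwrite(f'pics/{n}10.png',cv2.resize(c,None,fx=k,fy=k,interpolation=cv2.INTER_CUBIC))
O=np.array([.6016,-.0309,0])
for n in('side','top'):
    z=np.load(n+'10.npz'); W=cloud(n,z['d']); H=cv2.cvtColor(z['im'],cv2.COLOR_BGR2HSV).astype(int)
    q=W-O; xs=q@XS; ys=q@YS; Z=W[...,2]
    fl=(abs(xs)<.1)&(ys>.09)&(ys<.23)&(Z>.085)&(Z<.2)&(H[...,1]<60)
    c=np.polyfit(ys[fl],Z[fl],1); print(n,'flap slope rad',np.arctan(-c[0]))
    bar=(abs(xs)<.010)&(ys<-.05)&(ys>-.18)&(Z>.05)&(Z<.13)&(H[...,1]<80)
    c=np.polyfit(ys[bar],Z[bar],1); print('bar slope deg',np.degrees(np.arctan(c[0])))
    b=(abs(H[...,0]-25)<6)&(H[...,1]>150)&(Z>.03)&(Z<.115)&(xs<-.03)&(xs>-.12)&(abs(ys+.168)<.04); print('block max xs',np.percentile(xs[b],[50,98]),b.sum())
s=robot.observe(); print(s['contact_force'],s['time'])
E
```

```text
time: 11.95
tcp_pos: [0.5727, -0.2615, 0.0362]
ee_rot: [3.134, -0.205, 0.008]
contact_force: [-3.8, 3.5, 27.1]
finger_gap: -0.0003
side flap slope rad 0.33261325126288416
bar slope deg 10.832917778882443
block max xs [-0.07347624 -0.04898504] 215
top flap slope rad 0.31553415547472874
bar slope deg 10.424063374447986
block max xs [-0.07544958 -0.0539678 ] 132
[-3.34272233  3.67691108 26.1856588 ] 12.05
```

View pics/side10.png

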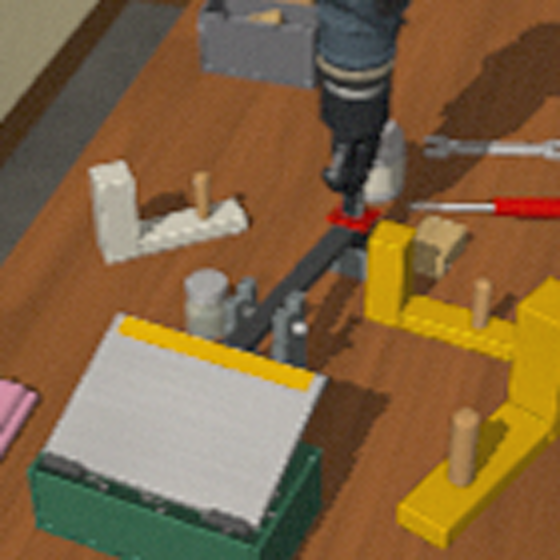

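View pics/top10.png

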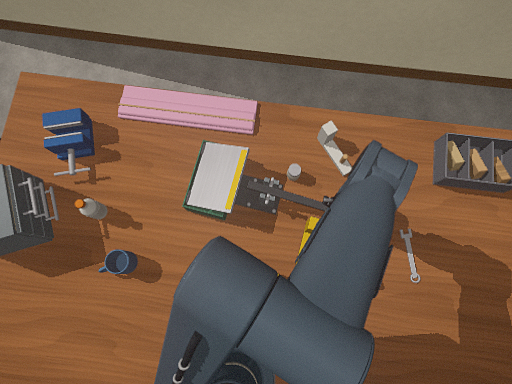

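The flap stands raised in both views and the lever slopes down to the stop. The chock stands upright on the bench, clear of the lever, and the bystanders and decoys are where they were. I'm handing the job in.

```bash
python3 - <<'E'
from plant import robot
print(robot.sign_off()); s=robot.observe(); print(s['time'],s['contact_force'],s['tcp_pos'])
E
```

```text
the job is handed in; nothing more can be done
None
the job is handed in; nothing more can be done
```

The flap is raised and the arm is still holding the lever down on the stop; I handed the job in at about 12 s. I pushed the smaller yellow chock by its post about 70 mm straight towards the robot, then pressed the red pad down with the shut fingers.

**Last checks:**
- **Chock:** it stands upright. Its block's nearest face is about 50 mm from the lever's axis, while the bar reaches 13 mm and the pad 25 mm.
- **Lever:** the bar measures 10.4 to 10.8 degrees down, where 10 is expected. The force climbed from 12 to 34 N within the last 1 mm, so the lever is on the stop. I then eased it to a steady 26 to 27 N.
- **Flap:** it is raised about 0.32 to 0.33 rad, slightly under the nominal 0.34. The two cameras differ by 0.02 rad.
- **Other things:** everything I could see in the pictures stands where it was. At the end the arm hid part of the bench in the top view.

**Disagreements:**
- **Fingertips:** in the side camera they sat about 30 mm higher than the reported tool position. The post was therefore pushed higher up than I had planned, at about 65 mm, but the chock did not tip. I set the final press by force and pictures because of this.
- **Cameras:** the two also differed by about 4 mm in x, so I used the average.

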